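Screw the copper canister's lid down snug

TASK

The copper canister on the shop counter was shown to a customer and its lid left loose. Take the black bar on its lid and screw the lid down clockwise until it is snug, with the white pointer on the lid inside the green marks on the collar, then let go; do not overtighten it into the red, and leave the steel canister's lid turned as it is.

Things in the scene. Friction and masses are not known exactly. Their poses are not given: they have to be found in the camera images.
- copper_grip (a point): Middle of the black grip bar on the COPPER canister's lid, on its turning axis. Bar: 56 mm long, 14 thick, 36 high, standing on the lid (80 mm across, top 125 mm above the counter); this point is 25 mm over the lid, 150 over the counter. Axes turn with the lid: z up, x along the bar to the white pointer (tab and stripe), y across the bar. Clockwise from above tightens; the lid does not sink.
- copper_thread (a joint): How far the copper canister's lid has run down its thread, rad, growing clockwise from above. Starts at 0 to 0.45; stops at 1.0, where the lid meets its seal. Turns easily (0.08 N m) up to there. The canister (86 mm drum, black collar 110 mm across, top 111 mm up) is fixed to the counter by its wooden block, 116 mm square.
- copper_seal (a joint): How far the copper canister's lid is turned on after meeting its seal (thread 1.0), rad, clockwise; 0 at the start. Torque jumps to 0.40 N m, then rises 0.7 N m per rad; friction keeps the lid where it is left. Green marks on the collar, snug: 0.1 to 0.5 (0.47 to 0.75 N m), middle 0.3. Red, overtightened: beyond 0.5. The pointer turns by thread plus seal.
- steel_pointer (a point): White pointer tab on the STEEL canister's lid, 35 mm from its turning axis, 126 mm above the counter; its x axis points outward from the axis. Same shape as the copper canister, lid turns easily, to be left alone. A third, dark blue canister stands beside them; centres at least 150 mm apart.

How it is judged:
By the outcome, as a careful person would: the job done as asked, in the order asked, and still so for the second after the job is handed in, with the robot touching nothing.
It also fails if it takes over 38 s, if anything falls off the work surface, if the arm or the gripper's body presses on something with over 40 N, if the wrist force passes 120 N, or if a joint passes its speed limit or range.

ROBOT

A 6-joint arm with a two-finger parallel gripper is mounted at the origin on the work surface. World frame = base frame: x ahead of the robot, y to its left, z up, the work surface at z = 0. Lengths are in m, angles in degrees, forces in N, time in s.
With the tool pointing down it reaches from about 0.3 to 0.85 m from the base axis. Payload 5.4 kg.
Tool frame: the origin (TCP) lies on the front face of the gripper's body, between the roots of the fingers; the fingertips stand 73 mm ahead of it and the grasp point (between the pads) lies 54 mm ahead of it; z points along the fingers, y is the direction in which the jaws open and shut (so a half turn about z gives the same grasp; the last joint's range is limited). The gripper opens to 85 mm and grips with 20 to 120 N. Pads are 22 mm wide; open, the fingers measure 114 mm over their backs; the gripper's body (76 mm by 85 mm) begins 54 mm behind the grasp point. The pads swing forward as they close: fully open they stand 13 mm farther back than shut.
Start: joints at [-85.147, 9.076, 91.501, -0, 79.423, -12.038], TCP at [0.167, -0.55, 0.304] pointing down, gripper open.
Joint ranges: [-166.64, 166.64], [-54.1, 131.32], [10.49, 154.53], [-73.88, 253.88], [9.74, 151.15], [-171.62, 171.62]. Speed limits (degrees/s): [147.25, 147.25, 180, 180, 180, 180].

INTERFACE

Orientations are given as [roll, pitch, yaw] about the fixed x, y, z axes, in that order (R = Rz(yaw) Ry(pitch) Rx(roll)).
In Python, from bench import ctrl gives the robot as it stands.
- The arm moves only by the tool arm_command, never from a script. Its argument "series" is a list of rows, each an object of numbers: "tx", "ty", "tz": the shift along the tool's x, y, z in units of 60 mm (1.0 is 60 mm); "rx", "ry", "rz": the turn, a rotation vector about the tool's x, y, z in units of 5 degrees (1.0 is 5 degrees); "grip": the opening, from 0 (shut) to 1 (fully open). In form: [{"tx": .., "ty": .., "tz": .., "rx": .., "ry": .., "rz": .., "grip": ..}, ...]. A call has 1 to 10 rows; each row shifts and turns the commanded pose from where the row before left it, along the tool's axes as they then stand; what a row does not reach is not made up. A row lasts 1/8 s, in which the tool goes at most 62.5 mm and 10.7 degrees, less where a joint would pass 70% of its speed; a pose out of reach is approached as far as the arm can. A call is refused whole if a number of a shift passes 1 or a number of a turn 1, either way. A call with a gripper value outside its range is refused whole. The fingers move at their own pace and stop on an object; the grip force is fixed at half the most. Time passes only in rows, so rows that do not move let the fingers close. It gives the time, the measured TCP pose, the force and the opening at its end, in the units of the state.
- ctrl.sense(): the state, without advancing time (a new reading comes with each control period).
- ctrl.get_image(name): name is "side" or "top" or "wrist"; returns the picture (400x640x3 uint8, red, green, blue); there is no depth.
- ctrl.calibration(name): a dict with "vfov" (degrees; the focal length in pixels is half the picture's height over the tangent of half this angle, whatever the lens; pixels are square), "cx", "cy" (the principal point, pixels), "origin" and "attitude" of the camera in the world. Camera axes: x right, y up, looking along -z (the intrinsics and any distortion apply to the point x, -y, -z); pixel columns grow to the right and rows downward; lengths in m; the calibration is good to about 2 mm. The wrist camera is an equidistant fisheye: a pixel r from the principal point sees the ray r / f radians off the axis. A picture is of the moment at which its call begins: read the wrist's pose just before it. calibration takes no time and is no camera call; for the wrist camera it gives the pose at the moment of the call.
- ctrl.hand_in(): hands the job in, once; it reports no verdict.
Trained networks look in the newest picture that a camera, given by its name, has taken for a name from the list of things; names that differ only in an ending like _2 or _b are one class to them, and where a whole thing is asked for, a point or a joint stands for the part that bears it (a point fixed in the world has none). Each returns a list of dicts, best first, with "conf" (0 to 1); they miss things now and then, are a little off and sometimes report something else, mostly with a low value. They report only what shows in the picture. A call takes as long as a camera call.
- ctrl.spot_in(camera, target): "pixel" ([column, row] in pixels, amid what is visible of it).
- ctrl.spot_point(camera, target): "pixel" ([column, row] in pixels: a listed point, or the origin of a listed thing).
The state is a dict: "time_s": time; "joint_pos": joint angles; "joint_vel": joint speeds; "tau": joint torques, N m; "ee_pos": TCP position; "tcp_rot": TCP orientation; "wrist_force": force on the tool from outside, world axes, zero at the start; "torque": the same for the moment, N m; "gripper_width": opening from 0.0 (shut) to 1.0 (fully open).
Only numpy, scipy, OpenCV 4.12 (cv2) and the standard library are available. Lean on these libraries where they do the work, as an engineer would, in place of code of your own. Each camera call takes 0.05 s, during which the arm holds its last target. There are 200 camera calls.

## Working session

There is one attempt and no reset: what is moved stays moved. The work goes in short steps, Python scripts to look and compute and a tool call to move; the robot and the scene stay as the last step left them, time stands still between calls to the robot, and variables do not carry over. Pictures are saved under pics/ and viewed, about 8 in all and at most 12, crops included, and the job is handed in when it is done.

Besides the shell and the picture viewer there is one more tool, called after "Emit:" by a JSON object that holds its "name" and its "arguments". arm_command: Moves the arm, as the interface text tells. Its arguments: {"type":"object","properties":{"series":{"type":"array"}},"required":["series"]}

```bash
mkdir -p pics; cat > h.py <<'E'
import numpy as np, cv2
from scipy.spatial.transform import Rotation as R
from bench import ctrl
def ray(name,px,cal=None):
    c=cal or ctrl.calibration(name)
    f=200/np.tan(np.radians(c["vfov"])/2)
    u=(px[0]-c["cx"])/f; v=(px[1]-c["cy"])/f
    if name=="wrist":
        r=np.hypot(u,v); s=np.sin(r)/r if r>1e-9 else 1
        d=np.array([u*s,-v*s,-np.cos(r)])
    else: d=np.array([u,-v,-1.])
    A=np.array(c["attitude"],float)
    M=A if A.shape==(3,3) else R.from_euler("xyz",A,degrees=True).as_matrix()
    d=M@d; return np.array(c["origin"],float),d/np.linalg.norm(d)
def onz(name,px,z,cal=None):
    o,d=ray(name,px,cal); return o+d*(z-o[2])/d[2]
def save(im,fn): cv2.imwrite("pics/"+fn,im[:,:,::-1])
E
python3 - <<'E'
from h import *
for n in ("top","side","wrist"): print(n,ctrl.calibration(n))
s=ctrl.sense();print(s)
for n in ("top","side"):
    save(ctrl.get_image(n),n+"1.png")
    for t,z in (("copper_grip",.150),("steel_pointer",.126)):
        for d in ctrl.spot_point(n,t)[:3]: print(n,t,d,onz(n,d["pixel"],z).round(4))
        for d in ctrl.spot_in(n,t)[:2]: print(" in",d)
print(ctrl.sense()["time_s"])
E
```

```text
top {'vfov': 43.19530854732396, 'cx': 328.59459092857713, 'cy': 198.1733020836186, 'origin': array([0.34638991, 0.02669141, 1.10942517]), 'attitude': array([ 11.04180325,  -0.9346797 , -88.47171771])}
side {'vfov': 43.893905985313715, 'cx': 318.6822282683042, 'cy': 196.2308418819681, 'origin': array([0.17855398, 0.78799441, 0.98793481]), 'attitude': array([  46.82137595,   -0.59621598, -155.65934814])}
wrist {'vfov': 65.70646984690485, 'cx': 314.08852161457713, 'cy': 201.6015365066445, 'origin': array([ 0.24314362, -0.52570942,  0.37240697]), 'attitude': array([-18.07519274,   0.13986255, -73.08821042])}
{'time_s': 0.0, 'joint_pos': array([-8.51449532e+01,  9.11140421e+00,  9.15733761e+01,  6.60083836e-04,
        7.94242210e+01, -1.20376723e+01]), 'joint_vel': array([ 0.05491174, -0.11869428,  0.03984578, -0.00338488, -0.00421073,
        0.0330511 ]), 'tau': array([-3.39197231e-04, -3.95997441e+01, -3.31431699e+01, -1.04470266e-04,
        8.28456657e-03, -7.84111165e-06]), 'ee_pos': array([ 0.16702656, -0.54970801,  0.30291849]), 'tcp_rot': array([-1.79893531e+02, -2.33671204e-02,  1.68925757e+01]), 'wrist_force': array([ 0.30565689, -0.35533467, -0.06929577]), 'torque': array([-0.01363362, -0.02265286,  0.00165444]), 'gripper_width': 0.9984375074932621}
top copper_grip {'pixel': [221.7, 170.2], 'conf': 0.59} [0.5833 0.2258 0.15  ]
 in {'pixel': [223.1, 175.1], 'conf': 0.98}
 in {'pixel': [321.0, 193.6], 'conf': 0.37}
top steel_pointer {'pixel': [302.0, 189.9], 'conf': 0.78} [0.5539 0.0691 0.126 ]
 in {'pixel': [320.0, 192.9], 'conf': 0.59}
 in {'pixel': [256.1, 272.0], 'conf': 0.6}
side steel_pointer {'pixel': [292.8, 230.3], 'conf': 0.85} [0.556  0.0804 0.126 ]
 in {'pixel': [304.3, 222.3], 'conf': 0.59}
 in {'pixel': [258.9, 272.1], 'conf': 0.53}
0.5
```

```bash
python3 - <<'E'
import cv2,numpy as np
a=cv2.imread("pics/top1.png");b=cv2.imread("pics/side1.png")
c=cv2.resize(a[90:330,160:400],(560,560)); 
cv2.imwrite("pics/v1.png",np.vstack([cv2.resize(a[110:290,160:420],(800,554))]))
cv2.imwrite("pics/v2.png",b)
E
```

```text
(no output)
```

View pics/v1.png

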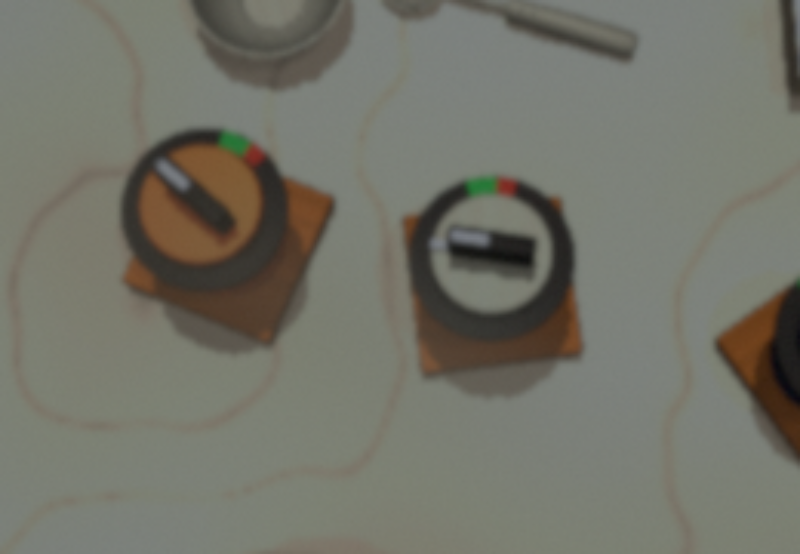

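View pics/v2.png

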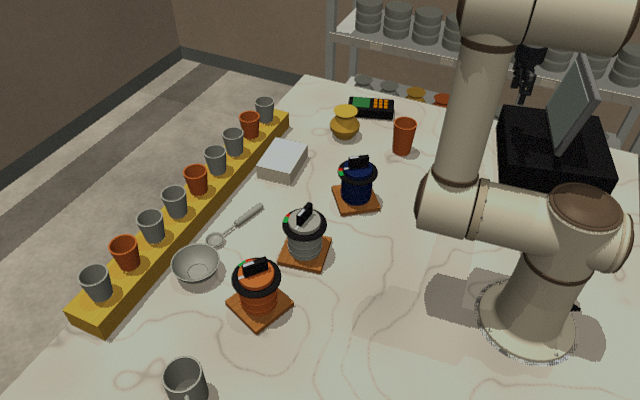

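The top view shows the copper canister's bar centred near pixel (224,173), with its white end up-left (yaw about 46°) and the green marks at about -23°. The side view shows copper nearest, then steel, then blue, and a clear path. I'm moving above copper.

Emit:
{"name": "arm_command", "arguments": {"series": [{"tx":0.35,"ty":-0.35,"grip":1},{"tx":0.69,"ty":-0.69,"grip":1},{"tx":0.69,"ty":-0.69,"grip":1},{"tx":0.69,"ty":-0.69,"grip":1},{"tx":0.69,"ty":-0.69,"grip":1},{"tx":0.69,"ty":-0.69,"grip":1},{"tx":0.69,"ty":-0.69,"grip":1},{"tx":0.69,"ty":-0.69,"grip":1},{"tx":0.69,"ty":-0.69,"grip":1},{"tx":0.69,"ty":-0.69,"grip":1}]}}

```text
invalid input at $.series[0]: expected keys tx, ty, tz, rx, ry, rz, grip
```

Emit:
{"name": "arm_command", "arguments": {"series": [{"tx":0.69,"ty":-0.69,"grip":1},{"tx":0.69,"ty":-0.69,"grip":1},{"tx":0.69,"ty":-0.69,"grip":1},{"tx":0.35,"ty":-0.35,"grip":1},{"rz":-1,"grip":1},{"rz":-1,"grip":1},{"rz":-1,"grip":1},{"rz":-1,"grip":1},{"rz":-1,"grip":1},{"rz":-1,"grip":1}]}}

```text
invalid input at $.series[0]: expected keys tx, ty, tz, rx, ry, rz, grip
```

```bash
python3 - <<'E'
from h import *
s=ctrl.sense();print(s["time_s"],s["ee_pos"],s["tcp_rot"],s["joint_pos"].round(1),s["wrist_force"])
cal=ctrl.calibration("wrist");im=ctrl.get_image("wrist");save(im,"w1.png")
for f in (ctrl.spot_point,ctrl.spot_in):
  for d in f("wrist","copper_grip")[:2]: print(d,onz("wrist",d["pixel"],.15,cal).round(4))
np.save("cal1.npy",cal,allow_pickle=True)
E
```

```text
0.5 [ 0.16703565 -0.55016669  0.30384593] [-1.79993367e+02 -1.68674412e-03  1.68894141e+01] [-85.1   9.1  91.5   0.   79.4 -12. ] [-0.83670012  0.21756359 -0.07447945]
```

View pics/w1.png

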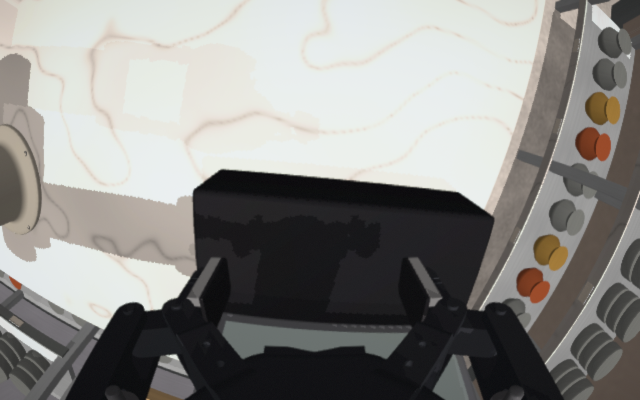

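The moves were refused because every key is required. This wrist view is still at the start and shows the black till under the fingers (rows 170–320), so I'll lift slightly as I leave.

Emit:
{"name": "arm_command", "arguments": {"series": [{"tx":0,"ty":0,"tz":-0.6,"rx":0,"ry":0,"rz":0,"grip":1},{"tx":0.69,"ty":-0.69,"tz":0,"rx":0,"ry":0,"rz":0,"grip":1},{"tx":0.69,"ty":-0.69,"tz":0,"rx":0,"ry":0,"rz":0,"grip":1},{"tx":0.69,"ty":-0.69,"tz":0,"rx":0,"ry":0,"rz":0,"grip":1},{"tx":0.69,"ty":-0.69,"tz":0,"rx":0,"ry":0,"rz":0,"grip":1},{"tx":0.69,"ty":-0.69,"tz":0,"rx":0,"ry":0,"rz":0,"grip":1},{"tx":0.69,"ty":-0.69,"tz":0,"rx":0,"ry":0,"rz":0,"grip":1},{"tx":0.69,"ty":-0.69,"tz":0,"rx":0,"ry":0,"rz":0,"grip":1},{"tx":0.69,"ty":-0.69,"tz":0,"rx":0,"ry":0,"rz":0,"grip":1},{"tx":0.69,"ty":-0.69,"tz":0,"rx":0,"ry":0,"rz":0,"grip":1}]}}

```text
time_s: 1.9
ee_pos: [0.4159, -0.0836, 0.3403]
tcp_rot: [179.9, -0.1, 16.9]
wrist_force: [0.2, -0.9, -0.5]
gripper_width: 0.999
```

Emit:
{"name": "arm_command", "arguments": {"series": [{"tx":0.69,"ty":-0.69,"tz":0,"rx":0,"ry":0,"rz":0,"grip":1},{"tx":0.69,"ty":-0.69,"tz":0,"rx":0,"ry":0,"rz":0,"grip":1},{"tx":0.69,"ty":-0.69,"tz":0,"rx":0,"ry":0,"rz":0,"grip":1},{"tx":0.69,"ty":-0.69,"tz":0,"rx":0,"ry":0,"rz":0,"grip":1},{"tx":0.69,"ty":-0.69,"tz":0,"rx":0,"ry":0,"rz":0,"grip":1},{"tx":0.69,"ty":-0.69,"tz":0,"rx":0,"ry":0,"rz":-1,"grip":1},{"tx":0,"ty":0,"tz":0,"rx":0,"ry":0,"rz":-1,"grip":1},{"tx":0,"ty":0,"tz":0,"rx":0,"ry":0,"rz":-1,"grip":1},{"tx":0,"ty":0,"tz":0,"rx":0,"ry":0,"rz":-1,"grip":1},{"tx":0,"ty":0,"tz":0,"rx":0,"ry":0,"rz":-1,"grip":1}]}}

```text
time_s: 3.15
ee_pos: [0.5808, 0.2245, 0.3398]
tcp_rot: [-180.0, 0.0, 42.1]
wrist_force: [0.0, 0.4, 0.8]
gripper_width: 1.001
```

```bash
python3 - <<'E'
from h import *
s=ctrl.sense();print(s["time_s"],s["ee_pos"],s["tcp_rot"],s["joint_pos"].round(1))
cal=ctrl.calibration("wrist");im=ctrl.get_image("wrist");save(im,"w2.png")
for f in (ctrl.spot_point,ctrl.spot_in):
  for d in f("wrist","copper_grip")[:2]: print(d,onz("wrist",d["pixel"],.15,cal).round(4))
np.save("cal2.npy",cal,allow_pickle=True)
E
```

```text
3.15 [0.5808202  0.22454755 0.33981374] [-1.79994217e+02  5.71843535e-03  4.20635819e+01] [10.  14.9 80.7  0.  84.4 58. ]
{'pixel': [311.9, 197.1], 'conf': 0.69} [0.5787 0.2265 0.15  ]
{'pixel': [313.0, 186.5], 'conf': 0.65} [0.5865 0.2322 0.15  ]
```

View pics/w2.png

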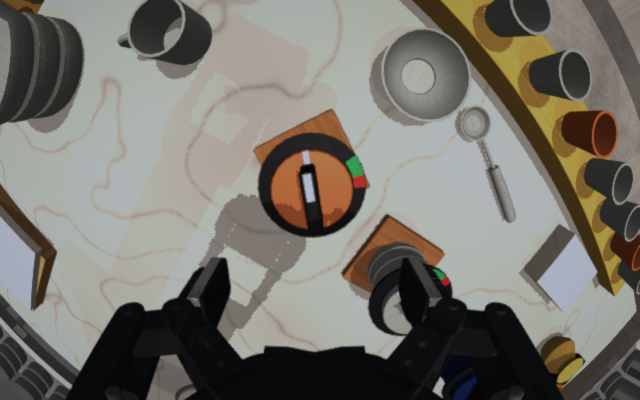

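The wrist view shows the copper lid centred near (311,192). The bar runs from (307,160) to (315,230) with the white tab at (306,152), green is at (354,166) and red at (360,182). I'll measure these numerically.

```bash
cat > seg.py <<'E'
from h import *
def measure(im,cal,win):
    x0,x1,y0,y1=win
    hsv=cv2.cvtColor(im,cv2.COLOR_RGB2HSV).astype(int);H,S,V=[hsv[:,:,i] for i in range(3)]
    box=np.zeros(H.shape,bool);box[y0:y1,x0:x1]=1
    g=lambda m,z:np.array([onz("wrist",p[::-1],z,cal)[:2] for p in np.argwhere(m&box)])
    lid=g((H>5)&(H<20)&(S>120)&(V>60),.125)
    # lid circle only
    (c,r)=cv2.minEnclosingCircle(lid[np.linalg.norm(lid-np.median(lid,0),axis=1)<.046].astype(np.float32))
    c=np.array(c);print("lid circle",c.round(4),round(r,4))
    near=lambda p,a,b:p[(np.linalg.norm(p-c,axis=1)>a)&(np.linalg.norm(p-c,axis=1)<b)]
    ang=lambda p:np.degrees(np.arctan2(*(p-c).T[::-1]))
    for nm,m in (("green",(H>45)&(H<80)&(S>110)),("red",((H<4)|(H>172))&(S>140))):
        p=near(g(m,.111),.04,.06)
        if len(p): a=ang(p);print(nm,len(p),a.mean().round(1),np.percentile(a,[3,97]).round(1))
    w=near(g((S<60)&(V>150),.125),.028,.041)
    if len(w): print("tab",len(w),ang(w).mean().round(1))
    st=near(g((S<60)&(V>150),.161),0,.03)
    d=near(g((V<45),.161),0,.029)
    b=np.vstack([st,d]);u,s_,vt=np.linalg.svd(b-b.mean(0));print("bar",b.mean(0).round(4),np.degrees(np.arctan2(vt[0][1],vt[0][0])).round(1),s_.round(3))
    if len(st):print("stripe mean",st.mean(0).round(4),ang(st).mean().round(1))
E
python3 - <<'E'
from seg import *
im=cv2.imread("pics/w2.png")[:,:,::-1];cal=np.load("cal2.npy",allow_pickle=True).item()
measure(np.ascontiguousarray(im),cal,(255,372,128,240))
for a in [(306,152),(307,165),(315,232)]: print(a,onz("wrist",a,.161,cal).round(4))
cv2.imwrite("pics/w2c.png",cv2.resize(cv2.imread("pics/w2.png")[120:245,245:380],None,fx=4.5,fy=4.5,interpolation=cv2.INTER_CUBIC))
E
```

```text
lid circle [0.5844 0.2342] 0.046
green 212 -34.7 [-46.  -22.5]
red 137 -54.6 [-61.  -48.4]
bar [0.5832 0.2324] -130.5 [0.47  0.107]
stripe mean [0.589 0.24 ] 1.1
(306, 152) [0.6065 0.2578 0.161 ]
(307, 165) [0.599 0.25  0.161]
(315, 232) [0.5594 0.2053 0.161 ]
```

View pics/w2c.png

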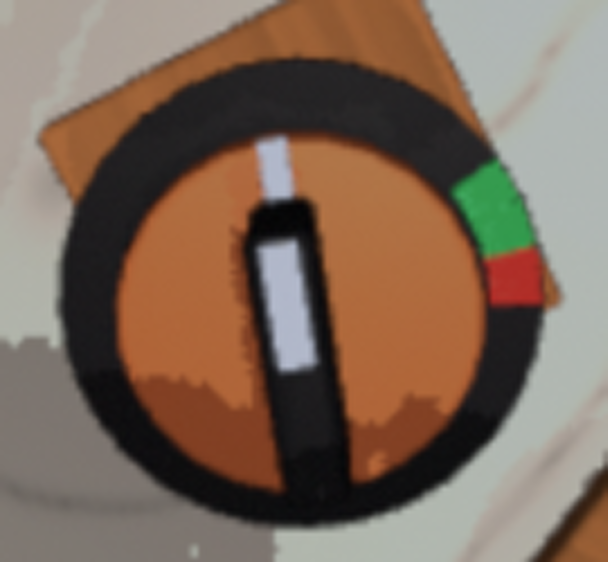

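```bash
python3 - <<'E'
from h import *
cal=np.load("cal2.npy",allow_pickle=True).item(); print(cal["origin"])
f=lambda x,y,z:onz("wrist",(245+x/4.5,120+y/4.5),z,cal)[:2]
c=(f(116,310,.125)+f(488,310,.125))/2;c2=(f(302,132,.125)+f(302,497,.125))/2
lid=f(302,314,.125);print("lid",lid.round(4),c,c2)
# circle fit from rim points
P=np.array([f(*p,.125) for p in [(116,310),(488,310),(302,132),(170,195),(430,195),(180,450),(440,435)]])
A=np.c_[2*P,np.ones(len(P))];s=np.linalg.lstsq(A,(P**2).sum(1),rcond=None)[0];print("fit",s[:2],np.sqrt(s[2]+s[:2]@s[:2]))
P=np.array([f(*p,.111) for p in [(62,300),(543,290),(302,57),(130,130),(475,130)]])
A=np.c_[2*P,np.ones(len(P))];s2=np.linalg.lstsq(A,(P**2).sum(1),rcond=None)[0];print("collar",s2[:2],np.sqrt(s2[2]+s2[:2]@s2[:2]))
a=lambda p,c:np.degrees(np.arctan2(p[1]-c[1],p[0]-c[0]))
print("tab",a(f(275,168,.126),s[:2]), "green",[a(f(*p,.111),s[:2]) for p in [(475,172),(493,208),(510,252),(517,303)]])
t0,t1=f(282,228,.161),f(318,490,.161);print("bar top",t0,t1,(t0+t1)/2,np.linalg.norm(t1-t0),a(t0,t1))
t0,t1=f(277,240,.161),f(297,370,.161);print("stripe dir",a(t0,t1),np.linalg.norm(t0-t1))
E
```

```text
[0.6398469  0.27897907 0.4092855 ]
lid [0.5784 0.2262] [0.5790781  0.22681992] [0.57716854 0.22506854]
fit [0.57692691 0.22499995] 0.03954979888330988
collar [0.5776641  0.22554485] 0.05380506343179986
tab 51.21478653607672 green [np.float64(-9.31525501717256), np.float64(-20.08561291104283), np.float64(-33.04271491836714), np.float64(-47.29298173852167)]
bar top [0.59584966 0.24645206] [0.56195446 0.20689995] [0.57890206 0.226676  ] 0.05208890378064583 49.40422625366428
stripe dir 50.242267001268914 0.02523176888525284
```

Emit:
{"name": "arm_command", "arguments": {"series": [{"tx":-0.025,"ty":-0.045,"tz":0,"rx":0,"ry":0,"rz":-0.84,"grip":1},{"tx":0,"ty":0,"tz":0,"rx":0,"ry":0,"rz":-0.84,"grip":1},{"tx":0,"ty":0,"tz":0.6,"rx":0,"ry":0,"rz":0,"grip":1},{"tx":0,"ty":0,"tz":0.6,"rx":0,"ry":0,"rz":0,"grip":1},{"tx":0,"ty":0,"tz":0.5,"rx":0,"ry":0,"rz":0,"grip":1},{"tx":0,"ty":0,"tz":0.4,"rx":0,"ry":0,"rz":0,"grip":1},{"tx":0,"ty":0,"tz":0.14,"rx":0,"ry":0,"rz":0,"grip":1},{"tx":0,"ty":0,"tz":0,"rx":0,"ry":0,"rz":0,"grip":1}]}}

```text
time_s: 4.3
ee_pos: [0.5779, 0.2254, 0.2055]
tcp_rot: [-180.0, 0.0, 50.3]
wrist_force: [0.3, -0.3, 0.5]
gripper_width: 0.999
```

Emit:
{"name": "arm_command", "arguments": {"series": [{"tx":0,"ty":0,"tz":0,"rx":0,"ry":0,"rz":0,"grip":0},{"tx":0,"ty":0,"tz":0,"rx":0,"ry":0,"rz":0,"grip":0},{"tx":0,"ty":0,"tz":0,"rx":0,"ry":0,"rz":0,"grip":0},{"tx":0,"ty":0,"tz":0,"rx":0,"ry":0,"rz":0,"grip":0},{"tx":0,"ty":0,"tz":0,"rx":0,"ry":0,"rz":0,"grip":0},{"tx":0,"ty":0,"tz":0,"rx":0,"ry":0,"rz":0,"grip":0},{"tx":0,"ty":0,"tz":0,"rx":0,"ry":0,"rz":0,"grip":0},{"tx":0,"ty":0,"tz":0,"rx":0,"ry":0,"rz":0,"grip":0}]}}

```text
time_s: 5.3
ee_pos: [0.5779, 0.2256, 0.2059]
tcp_rot: [-180.0, -0.0, 50.3]
wrist_force: [-2.2, 0.0, 5.7]
gripper_width: 0.152
```

```bash
python3 - <<'E'
from h import *
s=ctrl.sense();print(s)
save(ctrl.get_image("wrist"),"w3.png")
E
```

```text
{'time_s': 5.3, 'joint_pos': array([1.01785949e+01, 2.06729684e+01, 8.90585695e+01, 1.91224099e-02,
       7.02646209e+01, 4.98757295e+01]), 'joint_vel': array([ 0.02084605,  0.01755095,  0.02189318, -0.00273917,  0.02275203,
        0.05387837]), 'tau': array([-1.10783011e+00, -4.28375208e+01, -3.01488376e+01, -3.83862052e-01,
       -8.40300210e-01, -1.89091213e-02]), 'ee_pos': array([0.57788303, 0.2256462 , 0.20591651]), 'tcp_rot': array([-1.79988711e+02, -1.45362157e-02,  5.02964073e+01]), 'wrist_force': array([-2.19819682,  0.04465855,  5.74534093]), 'torque': array([ 0.12925506,  0.52142307, -0.02591414]), 'gripper_width': 0.15211006040961755}
```

View pics/w3.png

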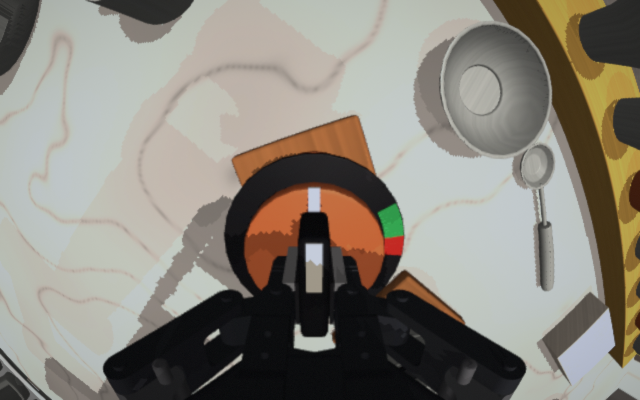

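The bar is gripped (opening 0.152) with the tab in line at (314,200) and green at (391,220). I'll turn clockwise (+rz) through the easy part first.

Emit:
{"name": "arm_command", "arguments": {"series": [{"tx":0,"ty":0,"tz":0,"rx":0,"ry":0,"rz":0.6,"grip":0},{"tx":0,"ty":0,"tz":0,"rx":0,"ry":0,"rz":1,"grip":0},{"tx":0,"ty":0,"tz":0,"rx":0,"ry":0,"rz":1,"grip":0},{"tx":0,"ty":0,"tz":0,"rx":0,"ry":0,"rz":1,"grip":0},{"tx":0,"ty":0,"tz":0,"rx":0,"ry":0,"rz":1,"grip":0},{"tx":0,"ty":0,"tz":0,"rx":0,"ry":0,"rz":1,"grip":0},{"tx":0,"ty":0,"tz":0,"rx":0,"ry":0,"rz":1,"grip":0},{"tx":0,"ty":0,"tz":0,"rx":0,"ry":0,"rz":1,"grip":0},{"tx":0,"ty":0,"tz":0,"rx":0,"ry":0,"rz":1,"grip":0},{"tx":0,"ty":0,"tz":0,"rx":0,"ry":0,"rz":1,"grip":0}]}}

```text
time_s: 6.6
ee_pos: [0.5783, 0.2247, 0.206]
tcp_rot: [179.9, -0.1, 2.1]
wrist_force: [-1.5, -3.3, 5.6]
gripper_width: 0.152
```

```bash
python3 - <<'E'
from h import *
s=ctrl.sense();print(s["tcp_rot"],s["torque"],s["wrist_force"],s["joint_pos"].round(1))
E
```

```text
[ 1.79897968e+02 -5.22420592e-02  2.13831362e+00] [-0.5679138   0.26971742  0.08454032] [-1.46927732 -3.26531013  5.56807101] [10.1 20.7 89.  -0.1 70.2 98. ]
```

Emit:
{"name": "arm_command", "arguments": {"series": [{"tx":0,"ty":0,"tz":0,"rx":0,"ry":0,"rz":1,"grip":0},{"tx":0,"ty":0,"tz":0,"rx":0,"ry":0,"rz":1,"grip":0},{"tx":0,"ty":0,"tz":0,"rx":0,"ry":0,"rz":0.6,"grip":0},{"tx":0,"ty":0,"tz":0,"rx":0,"ry":0,"rz":0,"grip":0}]}}

```text
time_s: 7.1
ee_pos: [0.5783, 0.2244, 0.206]
tcp_rot: [179.9, -0.1, -10.7]
wrist_force: [-1.4, -3.2, 5.6]
gripper_width: 0.152
```

```bash
python3 - <<'E'
from h import *
s=ctrl.sense();print(s["tcp_rot"],s["torque"],s["wrist_force"],s["joint_pos"].round(1))
save(ctrl.get_image("wrist")[130:340,200:430],"w4.png")
import os
im=cv2.imread("pics/w4.png");cv2.imwrite("pics/w4.png",cv2.resize(im,None,fx=2.8,fy=2.8))
E
```

```text
[ 1.79868701e+02 -7.28174247e-02 -1.06951198e+01] [-0.65995085  0.33718314  0.23007639] [-1.40490807 -3.15289777  5.60516602] [ 10.1  20.7  89.1  -0.2  70.3 110.9]
```

View pics/w4.png

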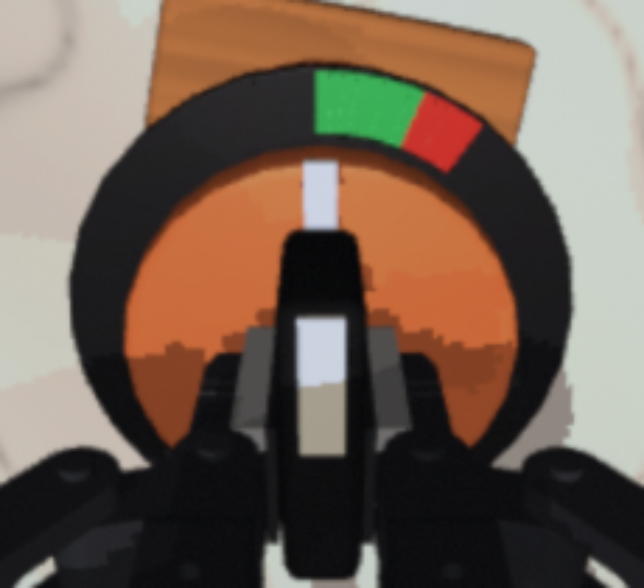

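The pointer is just at the green's first edge (green from col 315 to 425 in the crop, pointer at col 320). About 11° more reaches the middle.

Emit:
{"name": "arm_command", "arguments": {"series": [{"tx":0,"ty":0,"tz":0,"rx":0,"ry":0,"rz":0.8,"grip":0},{"tx":0,"ty":0,"tz":0,"rx":0,"ry":0,"rz":0.8,"grip":0},{"tx":0,"ty":0,"tz":0,"rx":0,"ry":0,"rz":0.6,"grip":0},{"tx":0,"ty":0,"tz":0,"rx":0,"ry":0,"rz":0,"grip":0},{"tx":0,"ty":0,"tz":0,"rx":0,"ry":0,"rz":0,"grip":0}]}}

```text
time_s: 7.78
ee_pos: [0.5782, 0.2242, 0.2059]
tcp_rot: [179.8, -0.1, -21.7]
wrist_force: [-2.3, -5.1, 4.9]
gripper_width: 0.148
```

```bash
python3 - <<'E'
from h import *
s=ctrl.sense();print(s["tcp_rot"],s["torque"],s["wrist_force"],s["joint_pos"].round(1))
im=ctrl.get_image("wrist")[130:340,200:430];save(cv2.resize(im,None,fx=2.8,fy=2.8),"w5.png")
E
```

```text
[ 1.79846828e+02 -8.81526235e-02 -2.16602589e+01] [-0.80599874  0.38101921  0.35666865] [-2.29888997 -5.07377139  4.93576452] [ 10.1  20.7  89.1  -0.2  70.3 121.8]
```

View pics/w5.png

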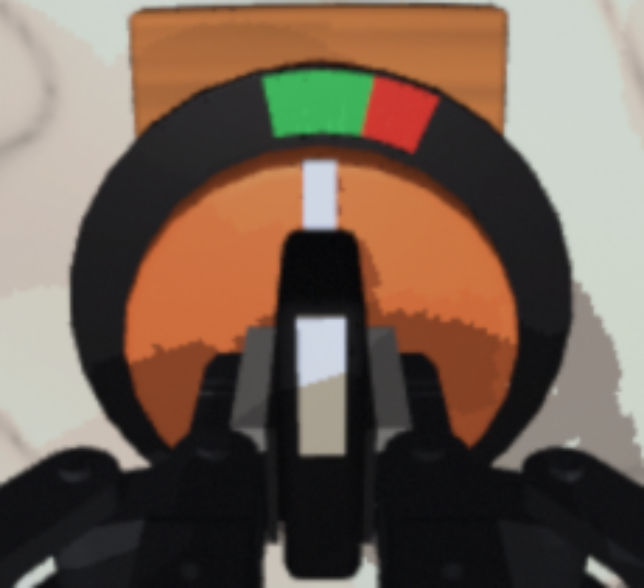

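The pointer (col 320) is at the middle of green (about 268 to 368 in the crop). I'm releasing and rising.

Emit:
{"name": "arm_command", "arguments": {"series": [{"tx":0,"ty":0,"tz":0,"rx":0,"ry":0,"rz":0,"grip":0.7},{"tx":0,"ty":0,"tz":0,"rx":0,"ry":0,"rz":0,"grip":0.7},{"tx":0,"ty":0,"tz":0,"rx":0,"ry":0,"rz":0,"grip":0.7},{"tx":0,"ty":0,"tz":0,"rx":0,"ry":0,"rz":0,"grip":0.7},{"tx":0,"ty":0,"tz":-0.3,"rx":0,"ry":0,"rz":0,"grip":0.7},{"tx":0,"ty":0,"tz":-0.6,"rx":0,"ry":0,"rz":0,"grip":0.7},{"tx":0,"ty":0,"tz":-0.8,"rx":0,"ry":0,"rz":0,"grip":0.7},{"tx":0,"ty":0,"tz":-0.6,"rx":0,"ry":0,"rz":0,"grip":0.7},{"tx":0,"ty":0,"tz":0,"rx":0,"ry":0,"rz":0,"grip":0.7}]}}

```text
time_s: 8.95
ee_pos: [0.5794, 0.2258, 0.3496]
tcp_rot: [-179.7, -0.5, -21.7]
wrist_force: [0.2, 0.5, -0.3]
gripper_width: 0.701
```

```bash
python3 - <<'E'
from h import *
s=ctrl.sense();print(s["time_s"],s["tcp_rot"],s["torque"],s["wrist_force"],s["gripper_width"])
save(ctrl.get_image("wrist"),"w6.png")
E
```

```text
8.95 [-179.70208851   -0.47548442  -21.70502675] [ 0.03416684  0.02079375 -0.03159368] [ 0.22550308  0.45163143 -0.25851814] 0.7012572666550413
```

View pics/w6.png

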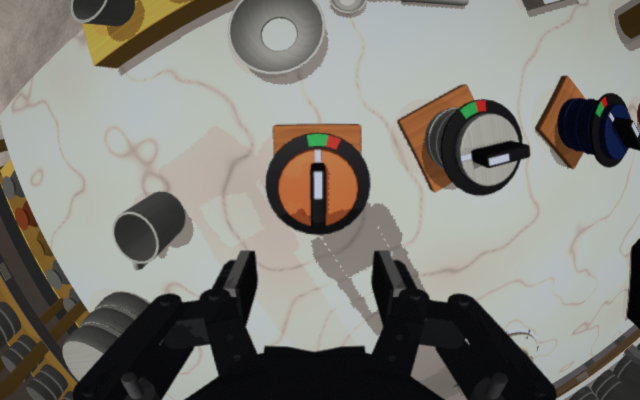

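The fingers are clear. The copper pointer at (318,155) is in the middle of green (307–328), and the steel lid still points the same way as before.

```bash
python3 -c "
from bench import ctrl
print(ctrl.hand_in())"
```

```text
the job is handed in; nothing more can be done
None
```

I screwed the copper lid down clockwise by about 72°, so its white pointer sits in the middle of the green marks, then let go and handed the job in at about 9 s.

- **Copper lid:** after letting go, the wrist picture shows the pointer mid-green and clear of the red.
- **Torque:** the wrist read 0.36 N m while holding at the end. That is below the 0.47–0.75 N m given for green, and I took it as a reading at rest, with friction holding the lid. I relied on the marks rather than the torque.
- **Release:** the fingers are about 140 mm clear, and the wrist force is near zero.
- **Steel lid:** I never touched it, and by eye it points the same way as before; I did not measure the angle.
- **Refused moves:** my first two move calls were refused because keys were missing. The arm did not move on either.

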